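# Set a thickness tester's gap with a gauge blade and wedge it tight

### The arm

A 6-joint arm with a two-finger parallel gripper is mounted at the origin on the work surface. World frame = base frame: x ahead of the robot, y to its left, z up, the work surface at z = 0. Lengths are in m, angles in rad, forces in N, time in s.
With the tool pointing down it reaches from about 0.375 to 0.9 m from the base axis. Payload 3.1 kg.
Tool frame: the origin (TCP) lies midway between the tips of the shut fingers; the grasp point (between the pads) lies 19 mm behind it (env.grip_point_offset is the distance from the TCP to the grasp point, in m); z points along the fingers, y is the line along which they close (so a half turn about z gives the same grasp; the last joint's range is limited). The gripper opens to 87 mm and grips with 3 to 60 N. Pads are 19 mm wide; open, the fingers measure 117 mm over their backs; the gripper's body (75 mm by 190 mm) begins 51 mm behind the grasp point.
Start: joints at [-1.29, 0.527, 1.433, -0, 1.181, -0.178], TCP at [0.277, -0.56, 0.223] pointing down, gripper open.
Joint ranges: [-3.08, 3.08], [-0.75, 2.2], [0.22, 2.44], [-1.43, 4.57], [0, 2.65], [-2.85, 2.85]. Speed limits (rad/s): [2.79, 2.79, 3.14, 3.14, 3.14, 3.14].

### API

Orientations are given as a unit quaternion [x, y, z, w].
In Python, from cell import env gives the robot as it stands.
- The arm moves only by the tool move_arm, never from a script. Its argument "plan" is a list that holds one entry, the list of rows, each a list of 7 numbers: the turn, a rotation vector about the world's x, y, z in rad, then the shift along the world's x, y, z in mm, then the closure, from 0 (fully open) to 1 (shut). In form: [[[rx, ry, rz, dx, dy, dz, fingers], ...]]. A call has 1 to 12 rows; each row is the pose to reach, as a shift and turn from the pose commanded when the call began; what a row does not reach only later rows make up. A row lasts 1/10 s, in which the tool goes at most 50 mm and 8.59 degrees, less where a joint would pass 70% of its speed; a pose out of reach is approached as far as the arm can. A call with a gripper value outside its range is refused whole. The fingers move at their own pace and stop on an object; "newtons" is the grip in N (left out, the last holds). Time passes only in rows, so rows that repeat a pose let the fingers close. It gives the time, the measured TCP pose, the force, the opening and the grip force at its end, in the units of the state.
- env.get_state(): the state, without advancing time (a new reading comes with each control period).
- env.snapshot(name): name is "scene" or "top" or "wrist"; returns a dict with "img" (400x640x3 uint8, red, green, blue), "mtx" (3x3 intrinsics, pixels), "eye" and "attitude" of the camera in the world. Camera axes: x right, y down, z forward; pixel columns grow to the right and rows downward; lengths in m; the calibration is good to about 2 mm. A picture is of the moment at which its call begins. There is no depth.
- env.close_job(): hands the job in; it is judged then, once.
Trained networks look in a picture, given as the dict that the camera call returned (one of the last four; its "shot" number tells which), for a name from the list of things; names that differ only in an ending like _2 or _b are one class to them, and where a whole thing is asked for, a point or a joint stands for the part that bears it (a point fixed in the world has none). Each returns a list of dicts, best first, with "conf" (0 to 1); they miss things now and then, are a little off and sometimes report something else, mostly with a low value. They report only what shows in the picture. A call takes as long as a camera call. They do not tell look-alikes from the thing itself.
- env.spot_in(target, picture): "bbox" ([left, top, right, bottom] as shares, 0 to 1, of the picture: columns of its width, rows of its height, round what is visible of it).
- env.tip_of(target, picture): "position" ([row, column] as shares, 0 to 1, of the picture: columns of its width, rows of its height: a listed point, or the origin of a listed thing).
The state is a dict: "time_s": time; "joint_positions": joint angles; "joint_vel": joint speeds; "joint_efforts": joint torques, N m; "eef_pos": TCP position; "tcp_rot": TCP orientation; "contact_force": force on the tool from outside, world axes, zero at the start; "ft_torque": the same for the moment, N m; "grip_width": opening from 0.0 (shut) to 1.0 (fully open); "gripper_force": force on a finger pad.
Only numpy, scipy, OpenCV 4.12 (cv2) and the standard library are available. Lean on these libraries where they do the work, as an engineer would, in place of code of your own. Each camera call takes 0.05 s, during which the arm holds its last target. There are 200 camera calls.

### The job

Set the gap of the thickness tester: slide the flat gauge blade, tip first, along the channel on the anvil and under the raised presser until the presser's front edge stands over the dark band across the blade. Then drive the wooden wedge, tip first, into the gap between the presser and the bridge above it until the presser is down and clamped tight on the blade. Leave both in place, and leave the jar, the weight and the case alone.

Things in the scene. Friction and masses are not known exactly. Their poses are not given: they have to be found in the camera images.
- tester: Fixed C-shaped bench stand, open at front and sides; front faces its -x, so blade and wedge go in along its +x; z up. Origin on the table under the middle of the presser's front edge. Steel anvil on the base: top 32 mm above the table, 90 mm wide, with a free apron from x = -45 mm to the presser at x = 0. Column behind begins at x = 78 mm.
- mouth (a point): Point on the anvil's top straight under the middle of the presser's front edge, 32 mm above the tester's origin; axes as the tester's. From here back to x = 60 mm, two cheeks 4 mm high on the anvil bound a channel 46 mm wide (y), centred on y = 0.
- bridge_edge (a point): Middle of the lower front edge of the bridge, straight above the mouth, 113 mm above the tester's origin; axes as the tester's. The bridge is 64 mm wide, 24 thick (top 137 mm above the table), its underside flat and level, and reaches from here over the presser to the column. It is stiffly sprung: pushed up it gives 1 mm per 8 N.
- presser: Steel block 60 mm deep (x), 56 wide, sliding up and down between anvil and bridge; stays where left (weight 2.5 N, guide friction 5 N). Origin: middle of its underside's front edge, 9 to 11.5 mm above the anvil at the start, 6 when down on the blade. Its top, 60 mm above the underside in front, rises 10 mm to the rear like the wedge: gap to the bridge in front 9.5 to 12 mm, 15 when down.
- blade: Flat metal gauge blade, 149 mm long in all, 40 wide, 6 thick, flat on the table at the start, upright grey grip at the rear; about 0.15 kg. +x points to the tip, z up. Origin on its underside at the middle of the dark 12 mm band across it; tip at x = 60 mm. At depth the band's middle is under the presser's front edge, the tip 18 mm short of the column.
- blade_grip (a point): Point in the blade's upright grip, at x = -75 mm, 26 mm above the blade's underside. The grip is 28 mm long (x), 16 wide (y) and 40 high from the underside. Axes as the blade's.
- wedge: Wood wedge, 0.1 kg: heel block 36 mm long (x), 30 wide, 50 high, on which it stands level, and a 90 mm long, 30 wide tongue to +x. Tongue top flat, 24 mm above the underside; lower face slopes: 5 mm thick at the tip, 20 at the block. Origin under the block's middle; rear face x = -18 mm. Goes in level, tongue top against the bridge (origin 89 mm above the table); let go early, its heel droops and jams.
- wedge_tip (a point): Middle of the upper edge of the wedge's tip, 108 mm ahead of and 24 mm above the wedge's origin; same axes. With the presser on the blade the wedge begins to tighten when this is 60 mm behind the bridge's front edge; a firm level push of 12 to 20 N, best held by the block and lightly up against the bridge, takes it some mm further, to stay by its own friction. (It meets the column at 78 mm.)
- jar: Bystander: closed glass jar with a white lid, 60 mm across, 75 mm high; origin at the centre of its underside.
- weight: Bystander: steel calibration weight with a knob, 48 mm across, 72 mm high; origin at the centre of its underside.
- case: Bystander: pale plastic case 110 x 170 x 50 mm; origin at the centre of its underside.
Things that resemble listed ones, but are neither listed nor needed, are in the scene too. What is meant by the blade is not red, and is the smaller of those in its own colour.

How it is judged:
On the way, in this order (a step that is already met when the one before it is completed fails the run):
1. the gauge blade lies in the channel under the presser, in to its band (x of blade in the frame of mouth between -0.007 and 0.007 m and y of blade in the frame of mouth between -0.006 and 0.006 m and z of blade in the frame of mouth between -0.002 and 0.003 m and angle between the x axis of blade and the x axis of mouth, either way round below 0.12 rad and angle between blade's own z axis and vertical below 0.1 rad), for 0.2 s.
2. the wedge is driven between presser and bridge and the presser is clamped on the blade (z of presser in the frame of mouth between 0.004 and 0.0078 m and contact force between presser and blade above 2.5 N and contact force between wedge and presser above 2.5 N and x of wedge_tip in the frame of bridge_edge above 0.056 m and y of wedge_tip in the frame of bridge_edge between -0.014 and 0.014 m and angle between the x axis of wedge and the x axis of mouth, either way round below 0.15 rad), for 0.2 s.
At the end, for the whole second after the job is handed in: Blade flat in the channel (6 mm sideways, 0.12 rad), band middle within 7 mm of the presser's front edge; presser underside 4 to 7.8 mm above the anvil; wedge tip 56 mm or more in, within 14 mm of the middle and 0.15 rad; wedge on presser and presser on blade over 2.5 N; all at rest (all of step 1 and all of step 2 and linear speed of each of blade, wedge below 0.01 m/s); the robot touches nothing.
It fails at once if the jar is pushed away or knocked over (distance of jar from where it was at the start of the episode above 0.03 m or angle between jar's own z axis and vertical above 0.5 rad).
It fails at once if the weight is pushed away or knocked over (distance of weight from where it was at the start of the episode above 0.03 m or angle between weight's own z axis and vertical above 0.5 rad).
It fails at once if the case is pushed away or knocked over (distance of case from where it was at the start of the episode above 0.03 m or angle between case's own z axis and vertical above 0.5 rad).
It also fails if it takes over 64 s, if anything falls off the work surface, if the arm or the gripper's body presses on something with over 40 N, if the wrist force passes 120 N, or if a joint passes its speed limit or range.

## Working session

There is one attempt and no reset: what is moved stays moved. The work goes in short steps, Python scripts to look and compute and a tool call to move; the robot and the scene stay as the last step left them, time stands still between calls to the robot, and variables do not carry over. Pictures are saved under pics/ and viewed, at most 10 in all, crops included, and the job is handed in when it is done.

Besides the shell and the picture viewer there is one more tool, called after "Emit:" by a JSON object that holds its "api" and its "payload". move_arm: Moves the arm, as the interface text tells. Its arguments: {"type":"object","properties":{"plan":{"type":"array","items":{"type":"array","items":{"type":"array","items":{"type":"number"}}}},"newtons":{"type":"number"}},"required":["plan"]}

```bash
mkdir -p pics
cat > h.py <<'E'
import numpy as np, cv2
from scipy.spatial.transform import Rotation as R
from cell import env
def rot(s):
    a=np.array(s["attitude"]); return a if a.shape==(3,3) else R.from_quat(a).as_matrix()
def ray(s,px):
    d=np.linalg.inv(s["mtx"])@np.array([px[0],px[1],1.]); return np.array(s["eye"]),rot(s)@d
def onz(s,px,z):
    e,d=ray(s,px); return e+d*(z-e[2])/d[2]
def proj(s,p):
    c=np.array(s["mtx"])@(rot(s).T@(np.array(p)-s["eye"])); return c[:2]/c[2]
def save(s,n,box=None,k=1):
    im=s["img"][:,:,::-1]
    if box: im=im[box[1]:box[3],box[0]:box[2]]
    cv2.imwrite(f"pics/{n}.png",cv2.resize(im,None,fx=k,fy=k,interpolation=cv2.INTER_CUBIC))
def tips(s,names):
    for n in names:
        for r in env.tip_of(n,s)[:4]:
            print(n,round(r["conf"],2),np.round([r["position"][1]*640,r["position"][0]*400],1))
E
python3 - <<'E'
from h import *
for n in("top","scene"):
    s=env.snapshot(n);save(s,n+"0");print(n,s["eye"],s["attitude"],s["mtx"])
    tips(s,["tester","mouth","bridge_edge","blade","blade_grip","wedge","wedge_tip","jar","weight","case"])
print(env.get_state())
E
```

```text
top [0.45733109 0.03316704 1.08297448] [-0.70027844  0.71166126 -0.03059814  0.04703313] [[401.73183527   0.         321.1321557 ]
 [  0.         401.73183527 198.7903308 ]
 [  0.           0.           1.        ]]
tester 0.85 [270.8 190.7]
mouth 0.69 [267.8 183.3]
bridge_edge 0.81 [262.2 182.7]
bridge_edge 0.53 [468.  161.6]
blade 0.85 [391.6 205. ]
blade 0.77 [327.2 283.9]
blade 0.65 [461.1 205.2]
blade 0.59 [410.5 287.1]
blade_grip 0.89 [386.2 232.4]
blade_grip 0.89 [349.6 263.8]
blade_grip 0.75 [447.2 307.9]
wedge 0.76 [460.3 205.7]
wedge_tip 0.88 [464.7 161.7]
wedge_tip 0.34 [392.1 206.4]
jar 0.76 [352.4 134.4]
weight 0.72 [393.8 135. ]
case 0.81 [177.7 215.2]
scene [0.9325761  0.60063303 1.04879889] [ 0.29652441  0.90437937 -0.2940905  -0.08764707] [[425.83819158   0.         312.59292523]
 [  0.         425.83819158 201.95965794]
 [  0.           0.           1.        ]]
tester 0.96 [327.5 270.6]
mouth 0.87 [330.3 265.9]
bridge_edge 0.77 [331.5 251.1]
blade 0.82 [367.9 192.3]
blade 0.8 [326.5 146.9]
blade 0.74 [277.4 185.2]
blade_grip 0.87 [303.1 175.2]
blade_grip 0.8 [338.3
[... 237 characters left out ...]
949974e+00,  5.27484187e-01,  1.43268742e+00,  7.19758285e-06,
        1.18143196e+00, -1.78523666e-01]), 'joint_vel': array([ 5.55957008e-04,  1.65469261e-03, -7.95644176e-04, -1.87675394e-05,
        4.57336581e-05, -3.51802190e-04]), 'joint_efforts': array([-7.35746271e-04, -4.40028691e+01, -1.76989120e+01,  6.34932518e-02,
        5.04492677e-02, -1.38494340e-05]), 'eef_pos': array([ 0.27737507, -0.56005162,  0.22256214]), 'tcp_rot': array([ 9.73687191e-01,  2.27888686e-01,  3.04466958e-06, -5.62196429e-06]), 'contact_force': array([-0.33546699, -0.53017426,  0.89304599]), 'ft_torque': array([ 0.01128871,  0.06378369, -0.03164875]), 'gripper_force': 0.0, 'grip_width': 0.9957190780586662}
```

View pics/top0.png

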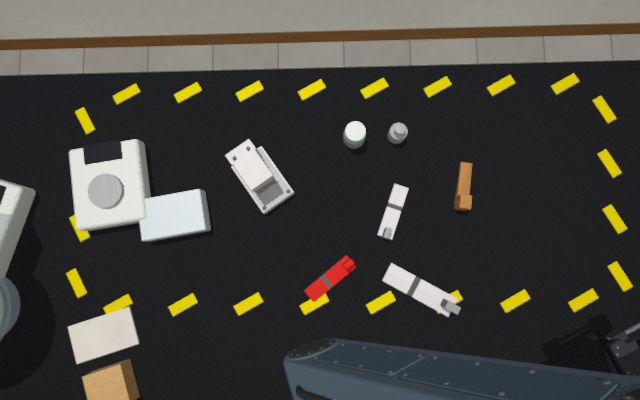

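View pics/scene0.png

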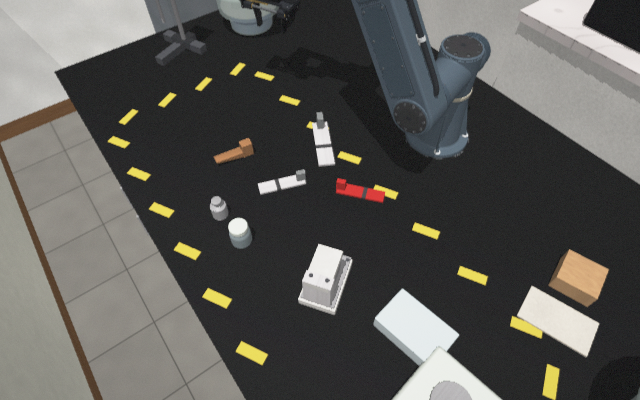

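The pictures show the small white blade at top (393,211), with its grip at (388,235) and tip up. The larger white one (420,288) and the red one (330,278) are decoys. The wedge is at (464,186) with its heel at the bottom. The tester is at (260,177) with its front facing lower right.

Run:
```python
from h import *
s=env.snapshot("top")
for n,z,px in [("mouth",.032,(267.8,183.3)),("bridge",.113,(262.2,182.7)),("tester",0,(270.8,190.7)),("blade",0,(391.6,205)),("grip",.026,(386.2,232.4)),("bladetip",.006,(400,186)),("wedge",0,(460.3,205.7)),("wtip",.024,(464.7,161.7)),("jar",0,(352.4,134.4)),("weight",0,(393.8,135))]:
    print(n,np.round(onz(s,px,z),4))
im=s["img"]
g=cv2.cvtColor(im,cv2.COLOR_RGB2GRAY)
def rect(box,mask):
    x0,y0,x1,y1=box; m=np.zeros(mask.shape,np.uint8); m[y0:y1,x0:x1]=mask[y0:y1,x0:x1]
    c=max(cv2.findContours(m,0,1)[0],key=cv2.contourArea); return cv2.boxPoints(cv2.minAreaRect(c))
w=(g>130).astype(np.uint8)
print("blade",np.round([onz(s,p,.006)[:2] for p in rect((370,170,420,250),w)],4).tolist())
print("tester base", rect((215,130,300,220),(g>90).astype(np.uint8)).tolist())
hsv=cv2.cvtColor(im,cv2.COLOR_RGB2HSV);wm=((hsv[...,1]>100)&(hsv[...,2]>70)).astype(np.uint8)
print("wedge",np.round([onz(s,p,.03)[:2] for p in rect((445,150,485,220),wm)],4).tolist())
save(s,"top1",(220,130,300,220),6)
```

```text
mouth [0.6173 0.1976 0.032 ]
bridge [0.6067 0.1987 0.113 ]
tester [0.6016 0.1944 0.    ]
blade [ 0.5568 -0.1323  0.    ]
grip [ 0.4828 -0.1119  0.026 ]
bladetip [ 0.6073 -0.1557  0.006 ]
wedge [ 0.5518 -0.316   0.    ]
wtip [ 0.6668 -0.326   0.024 ]
jar [ 0.754  -0.0313  0.    ]
weight [ 0.7499 -0.1449  0.    ]
blade [[0.4781, -0.0887], [0.5546, -0.1166], [0.5405, -0.1562], [0.4643, -0.128]]
tester base [[221.87921142578125, 155.68458557128906], [253.355712890625, 133.65101623535156], [294.4161376953125, 192.30873107910156], [262.93963623046875, 214.34230041503906]]
wedge [[0.5416, -0.2876], [0.6678, -0.3065], [0.6623, -0.3519], [0.5363, -0.3324]]
```

View pics/top1.png

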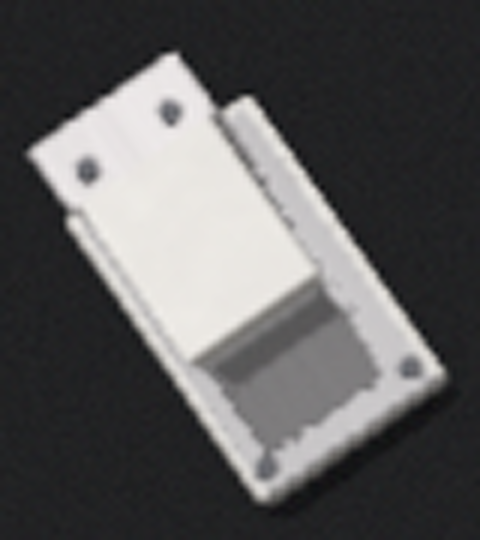

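The crop shows the tester from above: bridge front-top corners at about (273,175) and (252.5,190), apron towards the lower right. I'll move over the blade and look from near.

Emit:
{"api": "move_arm", "payload": {"plan": [[[0, 0, -0.8, 208, 448, 0, 0], [0, 0, -0.8, 208, 448, 0, 0], [0, 0, -0.8, 208, 448, 0, 0], [0, 0, -0.8, 208, 448, 0, 0], [0, 0, -0.8, 208, 448, 0, 0], [0, 0, -0.8, 208, 448, 0, 0], [0, 0, -0.8, 208, 448, 0, 0], [0, 0, -0.8, 208, 448, 0, 0], [0, 0, -0.8, 208, 448, 0, 0], [0, 0, -0.8, 208, 448, 0, 0], [0, 0, -0.8, 208, 448, 0, 0], [0, 0, -0.8, 208, 448, 0, 0]]]}}

```text
time_s: 2.35
eef_pos: [0.4857, -0.111, 0.2227]
tcp_rot: [0.986, -0.168, 0.0, 0.0]
contact_force: [0.6, -0.2, 0.6]
grip_width: 1.003
gripper_force: 0.0
```

Run:
```python
from h import *
s=env.snapshot("wrist");save(s,"w1");print(s["eye"],rot(s).round(3).tolist(),s["mtx"])
tips(s,["mouth","blade","blade_grip","wedge_tip"])
st=env.get_state();print(st["eef_pos"],R.from_quat(st["tcp_rot"]).as_matrix().round(3).tolist(),st["time_s"],st["joint_positions"])
```

```text
[ 0.55051894 -0.13343748  0.38579691] [[-0.33, -0.913, -0.239], [-0.944, 0.32, 0.082], [0.001, 0.252, -0.968]] [[290.2094591    0.         318.88823835]
 [  0.         290.2094591  200.1287974 ]
 [  0.           0.           1.        ]]
mouth 0.92 [ 52.1 173.4]
blade 0.94 [401.4 257.2]
blade 0.88 [325.5 123.2]
blade 0.88 [246.8 293.4]
blade_grip 0.9 [269.  261.9]
blade_grip 0.82 [322.5 182. ]
[ 0.48498117 -0.11353944  0.22254754] [[0.942, -0.336, -0.0], [-0.336, -0.942, -0.0], [-0.0, 0.0, -1.0]] 2.6 [-4.54574952e-01  3.57661173e-01  1.74498174e+00 -2.41169855e-04
  1.03894542e+00  1.45917969e+00]
```

View pics/w1.png

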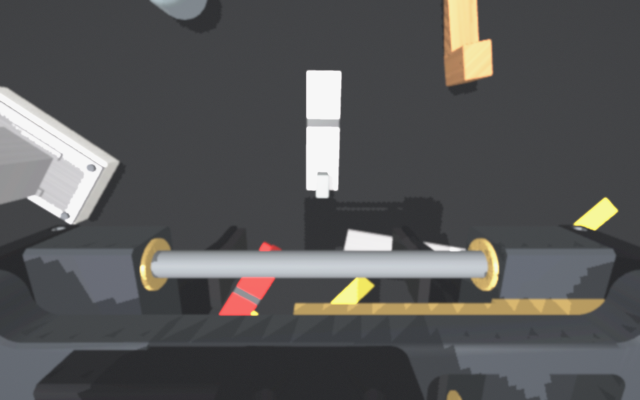

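The wrist view shows the blade aligned vertically, band at (325,123), grip at (322,185), tip end at row 70; the wedge's heel is at (467,62) and the tester's apron corner at the left.

Run:
```python
from h import *
s=env.snapshot("wrist");g=cv2.cvtColor(s["img"],cv2.COLOR_RGB2GRAY)
b=[onz(s,(325.5,123.2),0.006),onz(s,(322.5,182),.026)]
print(np.round(b,4))
m=np.zeros(g.shape,np.uint8);m[60:170,290:360]=g[60:170,290:360]>100
c=max(cv2.findContours(m,0,1)[0],key=cv2.contourArea).reshape(-1,2)
ctr=np.array([onz(s,p,.006)[:2] for p in cv2.findNonZero(m).reshape(-1,2)]).astype(np.float32)
r=cv2.minAreaRect(ctr);print(r)
for row in (75,90,110,123,150): 
    x=np.flatnonzero(m[row]); print(row,np.round(onz(s,(x[0],row),.006)[:2],4),np.round(onz(s,(x[-1]+1,row),.006)[:2],4))
for col in (316,325,334):
    x=np.flatnonzero(m[:,col]); print(col,np.round(onz(s,(col,x[0]),.006)[:2],4),np.flatnonzero(m[:,col]==0)[60:].tolist()[:30])
st=env.get_state();print(st["eef_pos"],st["tcp_rot"])
```

```text
[[ 0.5481 -0.145   0.006 ]
 [ 0.4819 -0.1173  0.026 ]]
((0.5521799325942993, -0.13958559930324554), (0.04428691789507866, 0.12069495767354965), 70.06422424316406)
75 [ 0.6107 -0.138 ] [ 0.596  -0.1792]
90 [ 0.5947 -0.132 ] [ 0.5798 -0.1737]
110 [ 0.5726 -0.1238] [ 0.5575 -0.1662]
123 [ 0.5575 -0.1195] [ 0.5435 -0.1588]
150 [ 0.5258 -0.1078] [ 0.511  -0.1492]
316 [ 0.6107 -0.1548] [60, 61, 62, 63, 64, 65, 66, 67, 68, 69, 170, 171, 172, 173, 174, 175, 176, 177, 178, 179, 180, 181, 182, 183, 184, 185, 186, 187, 188, 189]
325 [ 0.6071 -0.165 ] [60, 61, 62, 63, 64, 65, 66, 67, 68, 69, 170, 171, 172, 173, 174, 175, 176, 177, 178, 179, 180, 181, 182, 183, 184, 185, 186, 187, 188, 189]
334 [ 0.6034 -0.1753] [60, 61, 62, 63, 64, 65, 66, 67, 68, 69, 170, 171, 172, 173, 174, 175, 176, 177, 178, 179, 180, 181, 182, 183, 184, 185, 186, 187, 188, 189]
[ 0.48500164 -0.11348694  0.22252876] [ 9.85339709e-01 -1.70603791e-01 -4.38484884e-05  4.09496552e-05]
```

Emit:
{"api": "move_arm", "payload": {"plan": [[[0, 0, 0, -4, -4, -100, 0], [0, 0, 0, -4, -4, -100, 0], [0, 0, 0, -4, -4, -140, 0], [0, 0, 0, -4, -4, -180, 0], [0, 0, 0, -4, -4, -211, 0], [0, 0, 0, -4, -4, -211, 0], [0, 0, 0, -4, -4, -211, 1], [0, 0, 0, -4, -4, -211, 1], [0, 0, 0, -4, -4, -211, 1], [0, 0, 0, -4, -4, -211, 1], [0, 0, 0, -4, -4, -211, 1], [0, 0, 0, -4, -4, -211, 1]]], "newtons": 40}}

```text
time_s: 3.85
eef_pos: [0.4817, -0.1161, 0.0122]
tcp_rot: [0.986, -0.169, 0.001, 0.0]
contact_force: [-0.4, -0.3, 0.0]
grip_width: 0.536
gripper_force: 0.0
```

Emit:
{"api": "move_arm", "payload": {"plan": [[[0, 0, 0, 0, 0, 0, 1], [0, 0, 0, 0, 0, 0, 1], [0, 0, 0, 0, 0, 0, 1], [0, 0, 0, 0, 0, 0, 1], [0, 0, 0, 0, 0, 0, 1], [0, 0, 0, 0, 0, 0, 1], [0, 0, 0, 0, 0, 0, 1], [0, 0, 0, 0, 0, 20, 1], [0, 0, 0, 0, 0, 60, 1], [0, 0, 0, 0, 0, 100, 1], [0, 0, 0, 0, 0, 100, 1]]]}}

```text
time_s: 4.95
eef_pos: [0.4844, -0.1175, 0.1157]
tcp_rot: [0.986, -0.169, 0.005, 0.002]
contact_force: [0.0, -1.3, -1.6]
grip_width: 0.18
gripper_force: 40.0
```

Run:
```python
from h import *
s=env.snapshot("wrist");tips(s,["blade","blade_grip","mouth"])
t=env.snapshot("top");tips(t,["mouth","bridge_edge"])
st=env.get_state();print(st["eef_pos"],st["tcp_rot"],st["grip_width"],st["gripper_force"],st["contact_force"],st["ft_torque"])
tip=np.array(st["eef_pos"]);print(tip)
save(s,"w2")
# tester edges from top picture
g=cv2.cvtColor(t["img"],cv2.COLOR_RGB2GRAY)
pts={"Ftop_r":(273,175),"Ftop_l":(252.5,190)}
for k,p in pts.items(): print(k,np.round(onz(t,p,.137),4))
```

```text
blade 0.63 [320.8 116.8]
blade_grip 0.64 [320.3 253. ]
mouth 0.59 [268.6 184.4]
bridge_edge 0.72 [262.3 181.5]
[ 0.48032537 -0.11562043  0.11014122] [ 9.85558186e-01 -1.69328672e-01 -1.62445677e-03 -4.73425396e-04] 0.1817873049345584 39.9519485514611 [ 0.28891266 -0.08423473 -1.25769326] [ 0.09501847  0.05874111 -0.05532048]
[ 0.48032537 -0.11562043  0.11014122]
Ftop_r [0.6211 0.1687 0.137 ]
Ftop_l [0.5858 0.2178 0.137 ]
```

View pics/w2.png

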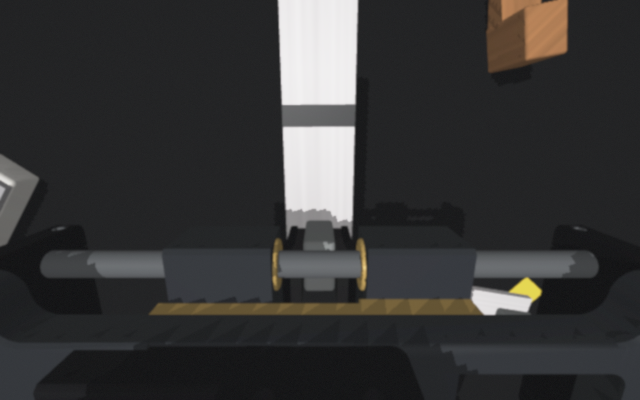

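The blade is held straight in the gripper (band at row 115, columns 283–356, grip between the pads). Next I'll turn to the tester's yaw and look at it from beside.

Emit:
{"api": "move_arm", "payload": {"plan": [[[0, 0, 0.1, 20, 20, 40, 1], [0, 0, 0.25, 40, 50, 80, 1], [0, 0, 0.4, 60, 80, 110, 1], [0, 0, 0.55, 80, 110, 140, 1], [0, 0, 0.7, 100, 140, 140, 1], [0, 0, 0.84, 120, 160, 140, 1], [0, 0, 0.966, 127, 166, 140, 1], [0, 0, 0.966, 127, 166, 140, 1], [0, 0, 0.966, 127, 166, 140, 1], [0, 0, 0.966, 127, 166, 140, 1], [0, 0, 0.966, 127, 166, 140, 1]]]}}

```text
time_s: 6.4
eef_pos: [0.6077, 0.0492, 0.2512]
tcp_rot: [0.952, 0.307, -0.001, -0.0]
contact_force: [0.2, 0.7, -0.8]
grip_width: 0.182
gripper_force: 40.0
```

Run:
```python
from h import *
s=env.snapshot("wrist");save(s,"w3");np.savez("w3.npz",**{k:s[k] for k in("img","mtx","eye","attitude")})
tips(s,["mouth","bridge_edge","tester","presser","blade"])
st=env.get_state();print(st["eef_pos"],st["tcp_rot"],st["grip_width"],st["time_s"])
for p in([.604,.194,.032],[.604,.194,.113],[.604,.194,.137]):print(proj(s,p))
```

```text
mouth 0.89 [223.2 113.7]
bridge_edge 0.8 [198.4 113.9]
tester 0.73 [227.6 112.8]
tester 0.39 [216.6 114. ]
presser 0.66 [216.8 113.7]
blade 0.64 [320.7 115.5]
[0.60831397 0.04971253 0.25169205] [9.51541825e-01 3.07519343e-01 8.83508610e-05 3.14509621e-05] 0.17917699533983417 6.7
[224.23890891 113.61081158]
[198.5199039 110.8250257]
[187.97903392 109.68327831]
```

View pics/w3.png

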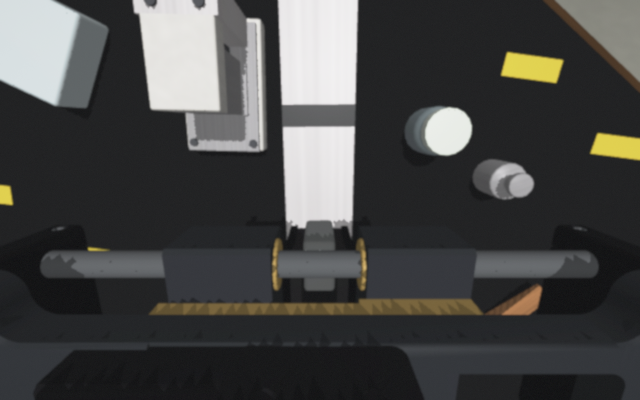

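The side view shows the bridge's front-top edge at about (150,108)–(218,111), the base's front edge at row 151, and the jar and weight to the right, clear of the arm. Now for a precise yaw and centre.

Run:
```python
from h import *
s=dict(np.load("w3.npz"));g=cv2.cvtColor(s["img"],cv2.COLOR_RGB2GRAY)
sub=np.ascontiguousarray(g[0:165,120:275])
L=cv2.createLineSegmentDetector().detect(sub)[0].reshape(-1,4)
for l in L:
    if np.hypot(l[2]-l[0],l[3]-l[1])<30: continue
    a=(l[0]+120,l[1]);b=(l[2]+120,l[3])
    for z in (.137,.02):
        A,B=onz(s,a,z),onz(s,b,z);d=B-A
        th=(np.degrees(np.arctan2(d[1],d[0]))+45-35)%90-45+35
        print(np.round([*a,*b],1),z,"yaw%.1f"%th,"len%.1f"%(np.hypot(*d[:2])*1e3),end=" | ")
    print()
print("mouth",onz(s,(223.2,113.7),.032),"bridge",onz(s,(198.4,113.9),.113),"tester",onz(s,(227.6,112.8),0))
```

```text
[138.6  13.2 149.5 106.9] 0.137 yaw34.3 len75.5 | [138.6  13.2 149.5 106.9] 0.02 yaw34.3 len107.3 | 
[150.6 109.5 218.1 110.3] 0.137 yaw35.1 len61.6 | [150.6 109.5 218.1 110.3] 0.02 yaw35.1 len87.6 | 
[264.5 147.  261.2  16.9] 0.137 yaw34.5 len108.8 | [264.5 147.  261.2  16.9] 0.02 yaw34.5 len154.7 | 
[189.4 149.7 261.9 151.3] 0.137 yaw34.5 len68.4 | [189.4 149.7 261.9 151.3] 0.02 yaw34.5 len97.3 | 
[184.6 112.  187.6 148.2] 0.137 yaw34.0 len32.7 | [184.6 112.  187.6 148.2] 0.02 yaw34.0 len46.5 | 
[219.4 108.3 213.8  15.5] 0.137 yaw34.4 len75.0 | [219.4 108.3 213.8  15.5] 0.02 yaw34.4 len106.6 | 
[256.1  24.4 259.3 139.4] 0.137 yaw34.4 len96.1 | [256.1  24.4 259.3 139.4] 0.02 yaw34.4 len136.6 | 
[240.7 140.5 199.3 139.5] 0.137 yaw34.5 len38.6 | [240.7 140.5 199.3 139.5] 0.02 yaw34.5 len54.9 | 
[227.1 111.9 223.3  44.3] 0.137 yaw34.5 len56.0 | [227.1 111.9 223.3  44.3] 0.02 yaw34.5 len79.7 | 
[247.2  70.6 249.2 114.4] 0.137 yaw34.9 len37.1 | [247.2  70.6 249.2 114.4] 0.02 yaw34.9 len52.8 | 
[255.2  84.4 253.6  25.6] 0.137 yaw34.2 len46.9 | [255.2  84.4 253.6  25.6] 0.02 yaw34.2 len66.7 | 
[228.1 114.  196.9 114.5] 0.137 yaw36.6 len28.7 | [228.1 114.  196.9 114.5] 0.02 yaw36.6 len40.8 | 
mouth [0.60314045 0.1950091  0.032     ] bridge [0.60137306 0.19263638 0.113     ] tester [0.60260665 0.19954915 0.        ]
```

Run:
```python
from h import *
s=dict(np.load("w3.npz"))
print("bridgetop mid",onz(s,(184.6,109.8),.137)); y=np.radians(34.45);ex=np.array([np.cos(y),np.sin(y)]);ey=np.array([-ex[1],ex[0]])
A=(onz(s,(187.8,149.7),.032)+onz(s,(264.5,151.3),.032))/2
for p in [(225.3,150.5),(220,140)]:print([np.round((onz(s,p,z)[:2]-[.603,.194])@np.c_[ex,ey]*1e3,1) for z in (.032,.02,.01)])
# blade as held: top plane height guess from band and edges
st=env.get_state();tcp=np.array(st["eef_pos"]);ya=2*np.arctan2(.30752,.95154);E=np.c_[[np.cos(ya),np.sin(ya)],[-np.sin(ya),np.cos(ya)]]
zt=tcp[2]-.012+.006
for p in [(283,115.5),(356,115.5),(280,10),(358,10),(286,190),(353,190)]: print(p,np.round((onz(s,p,zt)[:2]-tcp[:2])@E*1e3,1))
```

```text
bridgetop mid [0.6021078  0.19645405 0.137     ]
[array([-45.3,   0.8]), array([-46.5,   4.6]), array([-47.4,   7.8])]
[array([-32. ,   6.9]), array([-32.8,  10.9]), array([-33.4,  14.2])]
(283, 115.5) [72.8 20. ]
(356, 115.5) [ 72.8 -20.7]
(280, 10) [124.7  19.9]
(358, 10) [124.7 -20.1]
(286, 190) [30.2 19.6]
(353, 190) [ 30.2 -20.2]
```

Emit:
{"api": "move_arm", "payload": {"plan": [[[0, 0, -0.024, -40, 15, 0, 1], [0, 0, -0.024, -80, 30, 0, 1], [0, 0, -0.024, -120, 45, 0, 1], [0, 0, -0.024, -140, 53, 0, 1], [0, 0, -0.024, -140, 53, 0, 1], [0, 0, -0.024, -140, 53, -45, 1], [0, 0, -0.024, -140, 53, -90, 1], [0, 0, -0.024, -140, 53, -135, 1], [0, 0, -0.024, -140, 53, -170, 1], [0, 0, -0.024, -140, 53, -197, 1], [0, 0, -0.024, -140, 53, -197, 1], [0, 0, -0.024, -140, 53, -197, 1]]]}}

```text
time_s: 7.9
eef_pos: [0.4698, 0.1026, 0.0545]
tcp_rot: [0.955, 0.296, 0.0, 0.0]
contact_force: [-0.3, -0.1, -1.7]
grip_width: 0.182
gripper_force: 40.0
```

Run:
```python
from h import *
s=env.snapshot("wrist");save(s,"w4")
t=env.snapshot("scene");save(t,"s4",(260,180,400,320),4)
tips(s,["mouth","blade","bridge_edge"]);tips(t,["mouth","bridge_edge","blade"])
st=env.get_state();print(st["eef_pos"],st["tcp_rot"],2*np.degrees(np.arctan2(st["tcp_rot"][1],st["tcp_rot"][0])),st["contact_force"],st["time_s"],st["joint_positions"])
```

```text
blade 0.83 [320.3 115.7]
mouth 0.88 [330.8 266.4]
bridge_edge 0.66 [331.9 251.7]
blade 0.92 [325.2 148.8]
blade 0.85 [337.7 237.4]
[0.46894888 0.10298023 0.05547756] [9.55056469e-01 2.96422205e-01 9.57082225e-04 3.18215997e-04] 34.48569537371641 [-0.36546538 -0.14962729 -0.93156568] 8.3 [-1.71308296e-02  6.26905167e-01  1.92869944e+00 -1.06543072e-05
  5.83970858e-01  9.51785451e-01]
```

View pics/w4.png

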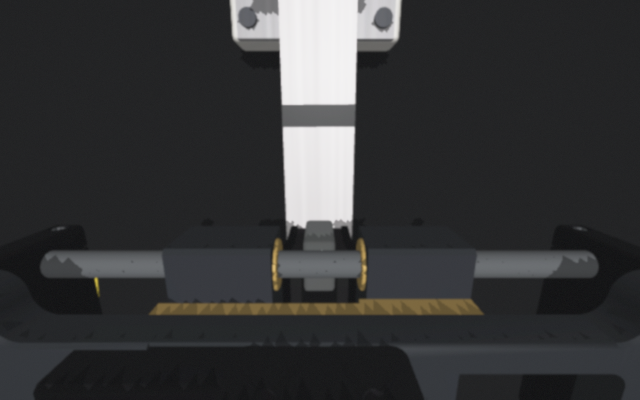

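The base's bolts sit at (248,18) and (384,18), symmetric about column 316 against a blade centre of 319, so the blade needs about +1.5 mm sideways. I'll correct that and lower it onto the apron.

Emit:
{"api": "move_arm", "payload": {"plan": [[[0, 0, 0, -1, 1, -4, 1], [0, 0, 0, -1, 1, -8, 1], [0, 0, 0, -1, 1, -9, 1], [0, 0, 0, -1, 1, -10, 1], [0, 0, 0, -1, 1, -10, 1], [0, 0, 0, -1, 1, -10, 1]]]}}

```text
time_s: 8.9
eef_pos: [0.4674, 0.1039, 0.0445]
tcp_rot: [0.955, 0.296, -0.0, -0.0]
contact_force: [0.3, 0.4, -1.5]
grip_width: 0.179
gripper_force: 40.0
```

Emit:
{"api": "move_arm", "payload": {"plan": [[[0, 0, 0, 8, 6, 0, 1], [0, 0, 0, 16, 11, 0, 1], [0, 0, 0, 25, 17, 0, 1], [0, 0, 0, 33, 23, 0, 1], [0, 0, 0, 41, 28, 0, 1], [0, 0, 0, 49, 34, 0, 1], [0, 0, 0, 49, 34, 0, 1]]]}}

```text
time_s: 9.6
eef_pos: [0.5183, 0.1388, 0.0447]
tcp_rot: [0.955, 0.297, 0.001, 0.0]
contact_force: [0.4, 0.4, -1.2]
grip_width: 0.18
gripper_force: 40.0
```

Run:
```python
from h import *
s=env.snapshot("wrist");save(s,"w5");tips(s,["mouth","blade","bridge_edge"])
st=env.get_state();print(st["eef_pos"],st["contact_force"],st["ft_torque"],st["time_s"])
```

```text
mouth 0.9 [320.5  61.6]
blade 0.59 [321.2 114.7]
bridge_edge 0.66 [323.2   7.7]
[0.5155978  0.13779165 0.04441096] [-0.33868745 -0.53842508 -1.48810362] [-0.05639099  0.01954354 -0.02726401] 9.8
```

View pics/w5.png

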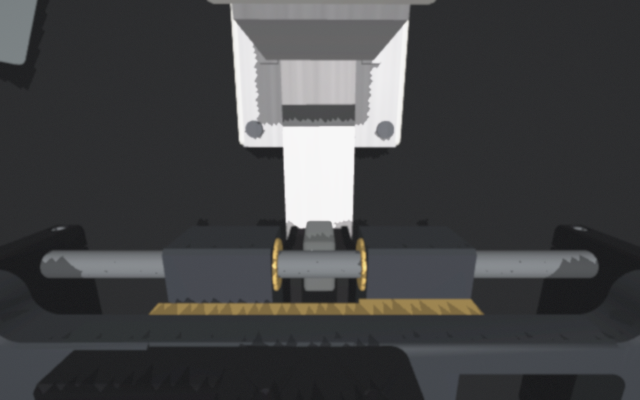

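The blade is under the presser and centred between the bolts (254 and 386, row 129). The presser's edge is at about row 60 and the band at row 115. I'll compute the remaining travel.

Run:
```python
from h import *
s=env.snapshot("wrist")
m=onz(s,(320.5,61.6),.032);b=onz(s,(320,115.3),.038)
y=np.radians(34.45);ex=np.array([np.cos(y),np.sin(y)]);ey=np.array([-ex[1],ex[0]])
print(m,b,(m-b)[:2]@ex,(m-b)[:2]@ey,onz(s,(320,59.5),.0425)[:2]@ex-b[:2]@ex)
g=cv2.cvtColor(s["img"],cv2.COLOR_RGB2GRAY);print(g[30:130,320].tolist())
st=env.get_state();print(st["eef_pos"],st["contact_force"])
```

```text
[0.60040914 0.19530405 0.032     ] [0.57652595 0.17921823 0.038     ] 0.028794091925010104 -0.00024571234390160515 0.02780117995571818
[101, 101, 101, 101, 101, 101, 102, 101, 101, 101, 101, 102, 101, 101, 101, 100, 101, 100, 102, 100, 100, 101, 107, 129, 163, 185, 190, 191, 191, 191, 191, 191, 191, 191, 191, 191, 192, 191, 191, 191, 191, 191, 191, 191, 191, 191, 191, 191, 191, 191, 192, 191, 191, 191, 191, 191, 191, 191, 191, 191, 191, 191, 191, 190, 190, 191, 190, 190, 190, 190, 190, 190, 188, 174, 140, 95, 76, 76, 75, 75, 75, 74, 75, 82, 96, 113, 124, 127, 127, 128, 127, 127, 125, 126, 126, 147, 213, 243, 247, 247]
[0.5155867  0.13776084 0.04441835] [-0.87998114  0.64298247 -1.85567138]
```

Emit:
{"api": "move_arm", "payload": {"plan": [[[0, 0, 0, 8, 6, 0, 1], [0, 0, 0, 16, 11, 0, 1], [0, 0, 0, 24, 17, 0, 1], [0, 0, 0, 24, 17, 0, 1], [0, 0, 0, 24, 17, -1, 1], [0, 0, 0, 24, 17, -1, 1]]]}}

```text
time_s: 10.45
eef_pos: [0.5403, 0.155, 0.0435]
tcp_rot: [0.955, 0.296, 0.0, -0.0]
contact_force: [-0.1, 0.2, -1.3]
grip_width: 0.179
gripper_force: 40.0
```

Run:
```python
from h import *
s=env.snapshot("wrist");t=env.snapshot("scene");tips(s,["mouth","blade"]);tips(t,["mouth","blade","presser"])
g=cv2.cvtColor(s["img"],cv2.COLOR_RGB2GRAY);print(g[70:135,320].tolist(),g[70:135,300].tolist())
st=env.get_state();print(st["eef_pos"],st["contact_force"],st["time_s"],st["tcp_rot"])
y=np.radians(34.45);ex=np.array([np.cos(y),np.sin(y)])
b=onz(s,(320,115.3),.038)[:2]@ex
for r in range(106,118,2):print(r,[round((onz(s,(320,r),z)[:2]@ex-b)*1e3,1) for z in(.041,.0425)])
```

```text
mouth 0.89 [320.3 113.3]
blade 0.98 [320. 118.]
mouth 0.58 [331.8 266.3]
blade 0.68 [323.3 147.5]
blade 0.51 [221.  215.1]
blade 0.48 [362.7 189.8]
blade 0.23 [413.  331.8]
presser 0.54 [329.5 264.9]
[232, 232, 232, 232, 232, 232, 232, 232, 232, 232, 232, 232, 231, 231, 231, 231, 231, 231, 231, 232, 231, 231, 228, 222, 215, 207, 195, 179, 163, 152, 136, 119, 108, 106, 105, 106, 107, 107, 103, 91, 82, 79, 80, 78, 74, 65, 60, 59, 58, 58, 58, 58, 57, 58, 58, 68, 99, 131, 146, 149, 149, 149, 149, 149, 148] [232, 232, 232, 232, 232, 232, 232, 232, 232, 232, 232, 232, 232, 231, 231, 232, 231, 231, 232, 231, 231, 231, 227, 222, 216, 207, 197, 185, 173, 157, 137, 119, 108, 105, 105, 106, 107, 107, 103, 91, 82, 80, 80, 78, 73, 64, 59, 58, 58, 58, 58, 58, 57, 58, 58, 64, 89, 123, 146, 151, 151, 151, 152, 152, 151]
[0.5399737  0.15483423 0.04351442] [-0.04192538 -0.29033919 -0.94382377] 10.8 [ 9.55074875e-01  2.96364384e-01 -3.63879090e-04 -6.09414222e-05]
106 [np.float64(4.8), np.float64(4.7)]
108 [np.float64(3.7), np.float64(3.7)]
110 [np.float64(2.7), np.float64(2.6)]
112 [np.float64(1.6), np.float64(1.6)]
114 [np.float64(0.6), np.float64(0.5)]
116 [np.float64(-0.5), np.float64(-0.5)]
```

Emit:
{"api": "move_arm", "payload": {"plan": [[[0, 0, 0, 1, 1, 0, 1], [0, 0, 0, 1, 1, 0, 1], [0, 0, 0, 1, 1, 0, 0], [0, 0, 0, 1, 1, 0, 0], [0, 0, 0, 1, 1, 0, 0], [0, 0, 0, 1, 1, 0, 0], [0, 0, 0, 1, 1, 0, 0], [0, 0, 0, 1, 1, 0, 0], [0, 0, 0, 1, 1, 30, 0], [0, 0, 0, 1, 1, 60, 0], [0, 0, 0, 1, 1, 60, 0]]]}}

```text
time_s: 11.9
eef_pos: [0.5443, 0.1563, 0.1071]
tcp_rot: [0.955, 0.296, 0.004, 0.001]
contact_force: [1.3, -0.4, 0.0]
grip_width: 0.917
gripper_force: 0.0
```

Run:
```python
from h import *
s=env.snapshot("wrist");tips(s,["mouth","blade","blade_grip"]);save(s,"w6",(200,0,440,230),3)
g=cv2.cvtColor(s["img"],cv2.COLOR_RGB2GRAY);
st=env.get_state();print(st["eef_pos"],st["grip_width"],st["time_s"])
print(proj(s,[.6025,.195,.032]),proj(s,[.6025,.195,.0425]))
```

```text
blade 0.66 [322.  124.7]
blade 0.55 [316.8 121.6]
blade_grip 0.83 [318.1 223.2]
blade_grip 0.35 [320.8 124.4]
[0.54050718 0.15583155 0.10275835] 0.9889132725859138 12.1
[320.07035733 123.56050699] [320.18926299 123.43315837]
```

View pics/w6.png

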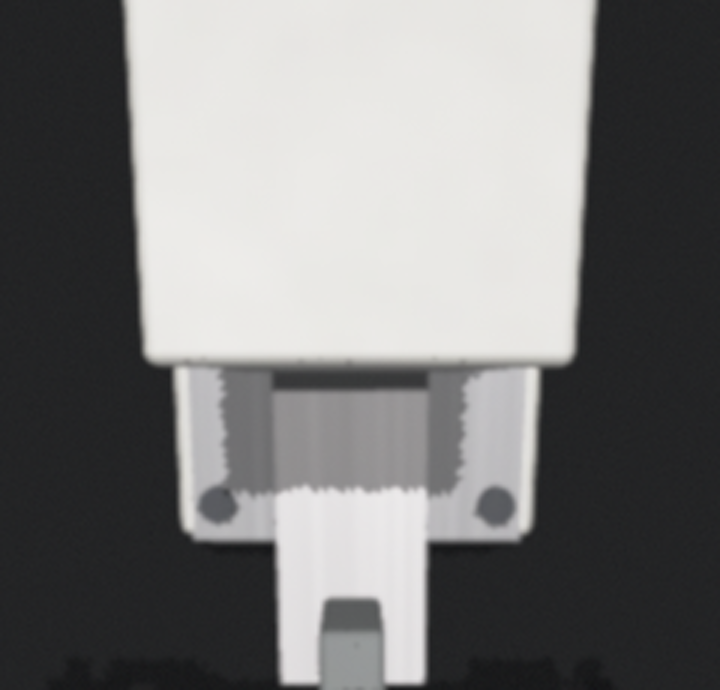

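The blade lies straight under the presser. In the crop, the band's near edge is at row 388 (image row 129.3), just in front of the bridge edge, and the blade's middle is at column 351 against 356–360 for the tester. I'll quantify that and move to the wedge.

Run:
```python
from h import *
s=env.snapshot("wrist");y=np.radians(34.45);ex=np.array([np.cos(y),np.sin(y)]);M=np.array([.6025,.195])
print([(onz(s,(317,129.3),.038)[:2]-m)@ex*1e3 for m in(M,[.6004,.1953])])
print("vs bolts/base front edge(x=-45 -6?):",(onz(s,(317,129.3),.038)-onz(s,(320,180),.032))[:2]@ex, "bridge rim .137",(onz(s,(320,120.5),.137)[:2]-M)@ex,(onz(s,(320,122),.113)[:2]-M)@ex)
```

```text
[np.float64(-8.299041762247946), np.float64(-6.737045482291031)]
vs bolts/base front edge(x=-45 -6?): 0.04040279679587173 bridge rim .137 -0.0028169316031618446 -0.0033118787025103813
```

Emit:
{"api": "move_arm", "payload": {"plan": [[[0, 0, -0.1, 0, -20, 50, 0], [0, 0, -0.2, 0, -50, 100, 0], [0, 0, -0.35, 0, -100, 130, 0], [0, 0, -0.5, 0, -150, 140, 0], [0, 0, -0.6, 0, -200, 140, 0], [0, 0, -0.73, -5, -250, 140, 0], [0, 0, -0.73, -5, -300, 140, 0], [0, 0, -0.73, -5, -350, 140, 0], [0, 0, -0.73, -5, -400, 140, 0], [0, 0, -0.73, -5, -450, 140, 0], [0, 0, -0.73, -5, -472, 140, 0], [0, 0, -0.73, -5, -472, 140, 0]]]}}

```text
time_s: 13.35
eef_pos: [0.5358, -0.3221, 0.2418]
tcp_rot: [0.998, -0.067, -0.0, 0.001]
contact_force: [0.6, 1.0, 0.7]
grip_width: 1.003
gripper_force: 0.0
```

Run:
```python
from h import *
s=env.snapshot("wrist");save(s,"w7");tips(s,["wedge","wedge_tip"])
st=env.get_state();print(st["eef_pos"],2*np.degrees(np.arctan2(st["tcp_rot"][1],st["tcp_rot"][0])),st["grip_width"],st["time_s"],st["joint_positions"])
np.savez("w7.npz",**{k:s[k] for k in("img","mtx","eye","attitude")})
g=cv2.cvtColor(s["img"],cv2.COLOR_RGB2GRAY);L=cv2.createLineSegmentDetector().detect(np.ascontiguousarray(g[0:215,200:440]))[0].reshape(-1,4)
for l in L:
    if np.hypot(l[2]-l[0],l[3]-l[1])<12: continue
    a=(l[0]+200,l[1]);b=(l[2]+200,l[3]);A,B=onz(s,a,.024),onz(s,b,.024);d=B-A
    print(np.round([*a,*b],1),"yaw%.1f"%((np.degrees(np.arctan2(d[1],d[0]))+45)%90-45))
```

```text
wedge 0.83 [308.4 163.4]
[ 0.53555785 -0.31517899  0.24200291] -7.378174975477756 0.9954447375827183 13.5 [-7.11785331e-01  5.03765050e-01  1.41762519e+00  5.80231933e-04
  1.22391406e+00  9.87586169e-01]
[299.4 179.5 320.6 179.6] yaw-7.9
[322.3 179.3 324.1  74.3] yaw-8.5
[298.1  73.1 297.4 178.1] yaw-9.1
[323.1  72.7 299.3  72.3] yaw-8.6
[301.9 147.9 319.4 148.1] yaw-8.4
[318.1 150.6 300.6 150.6] yaw-7.7
[328.1 209.7 388.1 209.5] yaw-7.4
[391.9 205.1 405.6 204.9] yaw-7.2
[304.2 205.7 318.1 204.8] yaw-4.1
```

View pics/w7.png

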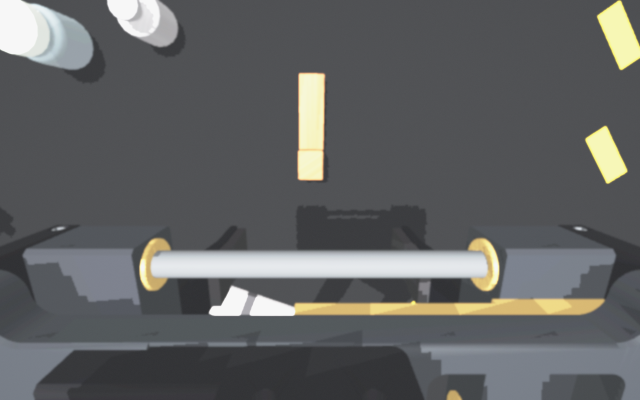

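The wedge shows its heel top at rows 149–180 and columns 298–323, with the tip at row 72.5. It points up in the image, yaw about -8.6°.

Run:
```python
from h import *
s=dict(np.load("w7.npz"));y=np.radians(-8.6);ex=np.array([np.cos(y),np.sin(y)])
f=onz(s,(310.5,149.2),.05);r=onz(s,(310.5,179.6),.05);t=onz(s,(311.2,72.4),.024)
print(f,r,(f-r)[:2]@ex,(f+r)/2,t,t[:2]-.108*ex, [np.round(onz(s,p,.05)[:2],4) for p in((299,165),(323,165))])
st=env.get_state();print(st["eef_pos"])
```

```text
[ 0.57627158 -0.31764296  0.05      ] [ 0.5393567  -0.31240198  0.05      ] 0.03728353697414256 [ 0.55781414 -0.31502247  0.05      ] [ 0.66554679 -0.33050952  0.024     ] [ 0.5587611  -0.31435971] [array([ 0.5592, -0.301 ]), array([ 0.5553, -0.3301])]
[ 0.53555785 -0.31517899  0.24200291]
```

Emit:
{"api": "move_arm", "payload": {"plan": [[[0, 0, -0.021, 22, 0, -50, 0], [0, 0, -0.021, 22, 0, -100, 0], [0, 0, -0.021, 22, 0, -140, 0], [0, 0, -0.021, 22, 0, -180, 0], [0, 0, -0.021, 22, 0, -215, 0], [0, 0, -0.021, 22, 0, -234, 0], [0, 0, -0.021, 22, 0, -234, 0], [0, 0, -0.021, 22, 0, -234, 1], [0, 0, -0.021, 22, 0, -234, 1], [0, 0, -0.021, 22, 0, -234, 1], [0, 0, -0.021, 22, 0, -234, 1], [0, 0, -0.021, 22, 0, -234, 1]]], "newtons": 50}}

```text
time_s: 14.7
eef_pos: [0.5587, -0.3164, 0.0105]
tcp_rot: [0.997, -0.075, 0.001, 0.0]
contact_force: [-0.5, 0.5, 0.5]
grip_width: 0.633
gripper_force: 0.0
```

Emit:
{"api": "move_arm", "payload": {"plan": [[[0, 0, 0, 0, 0, 0, 1], [0, 0, 0, 0, 0, 0, 1], [0, 0, 0, 0, 0, 0, 1], [0, 0, 0, 0, 0, 0, 1], [0, 0, 0, 0, 0, 0, 1]]]}}

```text
time_s: 15.2
eef_pos: [0.5583, -0.316, 0.0095]
tcp_rot: [0.997, -0.075, -0.0, -0.0]
contact_force: [-0.7, 1.2, 1.4]
grip_width: 0.34
gripper_force: 50.0
```

Emit:
{"api": "move_arm", "payload": {"plan": [[[0, 0, 0, 0, 0, 40, 1], [0, 0, 0, 0, 0, 90, 1], [0, 0, 0.1, -5, 30, 140, 1], [0, 0, 0.2, -10, 70, 165, 1], [0, 0, 0.3, -20, 110, 165, 1], [0, 0, 0.4, -30, 155, 165, 1], [0, 0, 0.5, -40, 200, 165, 1], [0, 0, 0.6, -50, 245, 165, 1], [0, 0, 0.7, -60, 290, 165, 1], [0, 0, 0.751, -67, 335, 165, 1], [0, 0, 0.751, -70, 380, 165, 1], [0, 0, 0.751, -72, 425, 165, 1]]]}}

```text
time_s: 16.4
eef_pos: [0.4856, 0.1106, 0.1746]
tcp_rot: [0.955, 0.296, -0.0, 0.0]
contact_force: [0.7, -0.8, -0.6]
grip_width: 0.342
gripper_force: 50.0
```

Emit:
{"api": "move_arm", "payload": {"plan": [[[0, 0, 0, 0, 7, 0, 1], [0, 0, 0, 0, 7, -35, 1], [0, 0, 0, 0, 7, -60, 1], [0, 0, 0, 0, 7, -77, 1], [0, 0, 0, 0, 7, -77, 1], [0, 0, 0, 0, 7, -77, 1]]]}}

```text
time_s: 17.0
eef_pos: [0.4866, 0.1154, 0.0975]
tcp_rot: [0.955, 0.296, -0.0, 0.0]
contact_force: [0.2, -0.7, -0.8]
grip_width: 0.338
gripper_force: 50.0
```

Run:
```python
from h import *
s=env.snapshot("wrist");t=env.snapshot("scene");save(s,"w8",(160,0,480,240),2.4);tips(s,["wedge","wedge_tip","bridge_edge"]);tips(t,["wedge_tip","bridge_edge"])
save(t,"s8",(260,180,400,320),4)
st=env.get_state();print(st["eef_pos"],2*np.degrees(np.arctan2(st["tcp_rot"][1],st["tcp_rot"][0])),st["tcp_rot"],st["contact_force"],st["time_s"])
g=cv2.cvtColor(s["img"],cv2.COLOR_RGB2GRAY);L=cv2.createLineSegmentDetector().detect(np.ascontiguousarray(g[0:215,200:440]))[0].reshape(-1,4)
for l in L:
    if np.hypot(l[2]-l[0],l[3]-l[1])<12: continue
    print(np.round([l[0]+200,l[1],l[2]+200,l[3]],1))
```

```text
wedge 0.97 [322.1 238.6]
wedge_tip 0.95 [317.1  37.7]
wedge_tip 0.21 [314.5  16.6]
wedge_tip 0.6 [330.4 241. ]
bridge_edge 0.97 [330.3 250.9]
[0.48684384 0.11589098 0.09827733] 34.474886927243375 [9.55084618e-01 2.96332182e-01 7.47952892e-04 2.24982454e-04] [ 0.3088987  -0.13192027 -0.39205268] 17.35
[246.6   0.5 251.3  85.5]
[383.5  84.4 388.    0.6]
[250.8  85.4 262.6  91.7]
[285.4  89.4 289.5 213.2]
[347.  213.2 348.9  89.4]
[345.6  21.6 284.4  22.3]
[3.627e+02 1.000e-01 3.587e+02 1.330e+01]
[348.2  89.7 378.2  89.3]
[256.7  88.6 286.7  89.9]
[351.8  15.1 364.3  16.1]
[ 2.745e+02  1.140e+01  2.703e+02 -2.000e-01]
[344.3  38.1 344.4  24.4]
[285.5  25.6 283.5  63.1]
[347.7  68.1 347.5  84.4]
[286.9  11.9 341.9  11.9]
[286.3  84.4 286.2  68.1]
```

View pics/w8.png

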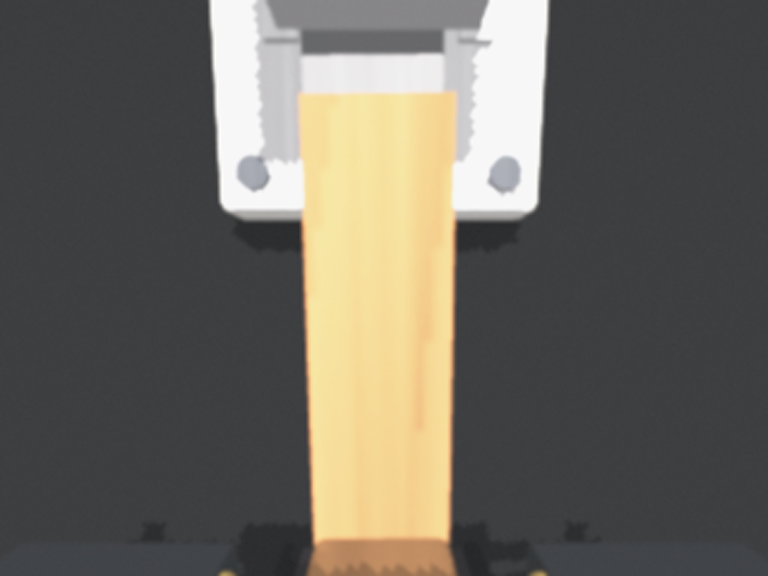

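The wedge is level and in line: tip at crop row 93, columns 299–456, with the bolts symmetric about 380. I'll lower it 2.5 mm and enter.

Emit:
{"api": "move_arm", "payload": {"plan": [[[0, 0, 0, 0, 0, -2.5, 1], [0, 0, 0, 8, 5.5, -2.5, 1], [0, 0, 0, 16, 11, -2.5, 1], [0, 0, 0, 25, 17, -2.5, 1], [0, 0, 0, 29, 20, -2.5, 1], [0, 0, 0, 33, 22.5, -2.5, 1], [0, 0, 0, 37, 25.5, -2.5, 1], [0, 0, 0, 37, 25.5, -2.5, 1]]]}}

```text
time_s: 18.15
eef_pos: [0.5239, 0.1418, 0.0951]
tcp_rot: [0.955, 0.297, 0.0, 0.0]
contact_force: [0.0, -0.7, -1.8]
grip_width: 0.343
gripper_force: 50.0
```

Run:
```python
from h import *
t=env.snapshot("scene");tips(t,["wedge_tip","bridge_edge","wedge"]);s=env.snapshot("wrist");tips(s,["wedge_tip","bridge_edge"])
save(s,"w9",(160,0,480,240),2.4)
g=cv2.cvtColor(s["img"],cv2.COLOR_RGB2GRAY);print(g[0:90:2,318].tolist())
st=env.get_state();print(st["eef_pos"],st["contact_force"],st["ft_torque"],st["time_s"])
```

```text
wedge_tip 0.82 [326.9 257.3]
bridge_edge 0.7 [328.5 250.7]
wedge 0.57 [339.6 228.6]
bridge_edge 0.77 [318.5  62.2]
[240, 240, 240, 240, 239, 239, 239, 239, 239, 240, 240, 240, 240, 240, 240, 240, 240, 240, 240, 241, 240, 240, 240, 229, 202, 156, 116, 111, 112, 112, 112, 106, 96, 95, 95, 95, 95, 94, 95, 95, 95, 99, 138, 153, 155]
[0.52316453 0.1413136  0.09500699] [-0.76362611 -1.18146991 -1.15126595] [ 0.01430961 -0.01001339 -0.01838489] 18.5
```

Emit:
{"api": "move_arm", "payload": {"plan": [[[0, 0, 0, 4, 3, 0, 1], [0, 0, 0, 8, 5.5, 0, 1], [0, 0, 0, 8, 5.5, 1, 1], [0, 0, 0, 8, 5.5, 2, 1], [0, 0, 0, 8, 5.5, 2, 1], [0, 0, 0, 8, 5.5, 2, 1]]]}}

```text
time_s: 19.1
eef_pos: [0.5314, 0.147, 0.097]
tcp_rot: [0.955, 0.296, 0.0, -0.0]
contact_force: [0.4, -0.5, -1.0]
grip_width: 0.337
gripper_force: 50.0
```

Run:
```python
from h import *
s=env.snapshot("wrist");print(s["img"][20:120:5,318].tolist())
st=env.get_state();print(st["eef_pos"],st["contact_force"],st["ft_torque"],st["time_s"])
```

```text
[[233, 232, 229], [233, 232, 229], [234, 233, 229], [233, 232, 229], [233, 232, 228], [232, 231, 228], [232, 231, 228], [233, 232, 229], [234, 232, 229], [234, 234, 230], [234, 233, 230], [224, 223, 220], [122, 121, 118], [104, 103, 100], [111, 81, 56], [112, 82, 57], [111, 81, 56], [164, 117, 80], [185, 132, 90], [183, 131, 89]]
[0.53134236 0.14694141 0.09698661] [-0.72338563  0.24211922 -1.90150046] [-0.0257685  -0.01816427 -0.00515094] 19.15
```

Emit:
{"api": "move_arm", "payload": {"plan": [[[0, 0, 0, 0, 0, 0.5, 1], [0, 0, 0, 0, 0, 1, 1], [0, 0, 0, 0, 0, 1.3, 1], [0, 0, 0, 0, 0, 1.3, 1]]]}}

```text
time_s: 19.55
eef_pos: [0.5314, 0.1469, 0.0984]
tcp_rot: [0.955, 0.296, 0.0, 0.0]
contact_force: [-0.4, -1.0, -0.8]
grip_width: 0.342
gripper_force: 50.0
```

Emit:
{"api": "move_arm", "payload": {"plan": [[[0, 0, 0, 0, 0, 0.5, 1], [0, 0, 0, 0, 0, 0.5, 1]]]}}

```text
time_s: 19.75
eef_pos: [0.5313, 0.1469, 0.0987]
tcp_rot: [0.955, 0.296, -0.0, -0.0]
contact_force: [0.3, 0.3, -3.3]
grip_width: 0.34
gripper_force: 50.0
```

Emit:
{"api": "move_arm", "payload": {"plan": [[[0, 0, 0, 4, 2.8, 0, 1], [0, 0, 0, 8, 5.6, 0, 1], [0, 0, 0, 12, 8.4, 0, 1], [0, 0, 0, 16.5, 11.3, 0, 1], [0, 0, 0, 16.5, 11.3, 0, 1]]]}}

```text
time_s: 20.25
eef_pos: [0.5483, 0.1587, 0.0987]
tcp_rot: [0.955, 0.297, 0.0, -0.0]
contact_force: [-0.2, 2.1, -3.7]
grip_width: 0.343
gripper_force: 50.0
```

Emit:
{"api": "move_arm", "payload": {"plan": [[[0, 0, 0, 3, 2, 0, 1], [0, 0, 0, 6, 4, 0, 1], [0, 0, 0, 8.2, 5.7, 0, 1], [0, 0, 0, 8.2, 5.7, 0, 1]]]}}

```text
time_s: 20.65
eef_pos: [0.5558, 0.164, 0.0986]
tcp_rot: [0.955, 0.296, -0.0, -0.0]
contact_force: [-3.1, -1.6, -1.7]
grip_width: 0.343
gripper_force: 50.0
```

Run:
```python
from h import *
F=[]
for i in range(3):
    s=env.snapshot("wrist" if i else "scene")
    if i<2: tips(s,["presser","mouth","blade_grip","wedge","bridge_edge"])
    st=env.get_state();F.append(st["contact_force"])
y=np.radians(34.45);ex=np.array([np.cos(y),np.sin(y)]);ey=np.array([-ex[1],ex[0]]);f=np.mean(F,0)
d=st["eef_pos"][:2]-np.array([.600,.194]);print(st["eef_pos"],d@ex,d@ey,"F",f,f[:2]@ex,f[:2]@ey,st["time_s"])
```

```text
presser 0.39 [327.7 267.3]
mouth 0.58 [332.3 267.4]
blade_grip 0.67 [315.9 119.9]
blade_grip 0.58 [340.2 237.2]
wedge 0.6 [333.2 236.8]
bridge_edge 0.77 [331.9 250.9]
bridge_edge 0.74 [336.2 241.7]
presser 0.68 [319.  137.4]
wedge 0.73 [320.  239.9]
[0.55584519 0.16401582 0.09869273] -0.05337260463642194 0.00025224060975322034 F [-2.41510115 -0.36746207 -3.18999563] -2.199409547257627 1.063174292731116 21.3
```

Emit:
{"api": "move_arm", "payload": {"plan": [[[0, 0, 0, 1.2, 0.8, 0, 1], [0, 0, 0, 2.5, 1.7, 0, 1], [0, 0, 0, 3.3, 2.3, 0, 1], [0, 0, 0, 3.3, 2.3, 0, 1]]]}}

```text
time_s: 21.7
eef_pos: [0.5592, 0.1661, 0.0988]
tcp_rot: [0.955, 0.296, -0.0, 0.0]
contact_force: [-4.4, -2.5, -2.4]
grip_width: 0.341
gripper_force: 50.0
```

Emit:
{"api": "move_arm", "payload": {"plan": [[[0, 0, 0, 1.2, 0.8, 0, 1], [0, 0, 0, 1.7, 1.1, 0, 1], [0, 0, 0, 1.7, 1.1, 0, 1]]]}}

```text
time_s: 22.0
eef_pos: [0.5608, 0.1672, 0.0987]
tcp_rot: [0.955, 0.296, -0.0, 0.0]
contact_force: [-5.1, -2.6, -2.5]
grip_width: 0.343
gripper_force: 50.0
```

Emit:
{"api": "move_arm", "payload": {"plan": [[[0, 0, 0, 1, 0.7, 0, 1], [0, 0, 0, 1.7, 1.1, 0, 1], [0, 0, 0, 1.7, 1.1, 0, 1]]]}}

```text
time_s: 22.3
eef_pos: [0.5626, 0.1684, 0.0987]
tcp_rot: [0.955, 0.296, -0.0, -0.0]
contact_force: [-4.3, -2.8, -2.7]
grip_width: 0.343
gripper_force: 50.0
```

Emit:
{"api": "move_arm", "payload": {"plan": [[[0, 0, 0, 1, 0.7, 0, 1], [0, 0, 0, 1.7, 1.1, 0, 1], [0, 0, 0, 1.7, 1.1, 0, 1]]]}}

```text
time_s: 22.6
eef_pos: [0.5639, 0.1693, 0.0988]
tcp_rot: [0.955, 0.296, -0.001, 0.0]
contact_force: [-5.9, -4.1, -2.2]
grip_width: 0.342
gripper_force: 50.0
```

Emit:
{"api": "move_arm", "payload": {"plan": [[[0, 0, 0, 1, 0.7, 0, 1], [0, 0, 0, 1.7, 1.1, 0, 1], [0, 0, 0, 1.7, 1.1, 0, 1]]]}}

```text
time_s: 22.9
eef_pos: [0.5642, 0.1697, 0.0989]
tcp_rot: [0.955, 0.297, -0.002, 0.0]
contact_force: [-8.3, -5.1, 1.1]
grip_width: 0.34
gripper_force: 50.0
```

Emit:
{"api": "move_arm", "payload": {"plan": [[[0, 0, 0, 1, 0.7, 0, 1], [0, 0, 0, 1.7, 1.1, 0, 1], [0, 0, 0, 1.7, 1.1, 0, 1]]]}}

```text
time_s: 23.2
eef_pos: [0.5646, 0.1701, 0.0991]
tcp_rot: [0.955, 0.297, -0.004, 0.0]
contact_force: [-11.3, -8.8, 4.5]
grip_width: 0.341
gripper_force: 50.0
```

Emit:
{"api": "move_arm", "payload": {"plan": [[[0, 0, 0, 1, 0.7, 0, 1], [0, 0, 0, 1.7, 1.1, 0.3, 1], [0, 0, 0, 2, 1.4, 0.3, 1], [0, 0, 0, 2, 1.4, 0.3, 1]]]}}

```text
time_s: 23.6
eef_pos: [0.5652, 0.1708, 0.0992]
tcp_rot: [0.955, 0.297, -0.005, 0.001]
contact_force: [-13.0, -10.4, 5.5]
grip_width: 0.337
gripper_force: 50.0
```

Run:
```python
from h import *
F=[]
for i in range(3):
    s=env.snapshot("wrist");st=env.get_state();F.append(st["contact_force"])
y=np.radians(34.45);ex=np.array([np.cos(y),np.sin(y)]);ey=np.array([-ex[1],ex[0]]);f=np.mean(F,0)
d=st["eef_pos"][:2]-np.array([.600,.194]);print(st["eef_pos"],st["tcp_rot"],d@ex,d@ey,"F",f,f[:2]@ex,f[:2]@ey,st["time_s"])
g=cv2.cvtColor(s["img"],cv2.COLOR_RGB2GRAY);L=cv2.createLineSegmentDetector().detect(np.ascontiguousarray(g[0:250,200:440]))[0].reshape(-1,4)
for l in L:
    if np.hypot(l[2]-l[0],l[3]-l[1])>14: print(np.round([l[0]+200,l[1],l[2]+200,l[3]],1))
```

```text
[0.56523419 0.17083198 0.09923833] [ 9.54930862e-01  2.96782132e-01 -5.20753878e-03  5.44890640e-04] -0.04177443169816957 0.0005617405966034264 F [-13.53018694 -10.35221752   5.87653579] -17.013378050781384 -0.8827986051795546 23.75
[234.8   0.4 246.1 179.3]
[259.2 183.1 260.3 205.5]
[392.1 180.6 404.7   0.5]
[377.9 205.5 379.  183.2]
[249.4 181.4 389.4 181.7]
[265.6 210.7 290.6 210.3]
[346.8 210.3 373.2 211.1]
[266.2 204.3 263.6 183.2]
[291.1 211.8 286.6 248.4]
[350.8 248.4 346.1 211.8]
[374.1 185.6 372.3 205.7]
[293.1 224.4 344.4 224. ]
```

Emit:
{"api": "move_arm", "payload": {"plan": [[[0, 0, 0, 0.8, 0.6, 0, 1], [0, 0, 0, 0.8, 0.6, 0, 1], [0, 0, 0, 0.8, 0.6, 0, 0.3], [0, 0, 0, 0.8, 0.6, 0, 0.3], [0, 0, 0, 0.8, 0.6, 0, 0.3], [0, 0, 0, 0.8, 0.6, 0, 0.3], [0, 0, 0, 0.8, 0.6, 0, 0.3], [0, 0, 0, 0.8, 0.6, 0, 0.3]]]}}

```text
time_s: 24.55
eef_pos: [0.5711, 0.1739, 0.0992]
tcp_rot: [0.955, 0.296, 0.0, 0.0]
contact_force: [-0.2, 0.6, 0.6]
grip_width: 0.684
gripper_force: 0.0
```

Run:
```python
from h import *
s=env.snapshot("wrist");st=env.get_state()
y=np.radians(34.45);ex=np.array([np.cos(y),np.sin(y)]);d=st["eef_pos"][:2]-np.array([.600,.194]);print(st["eef_pos"],d@ex,st["contact_force"],st["grip_width"],st["time_s"])
tips(s,["wedge","bridge_edge"])
g=cv2.cvtColor(s["img"],cv2.COLOR_RGB2GRAY);L=cv2.createLineSegmentDetector().detect(np.ascontiguousarray(g[0:250,200:440]))[0].reshape(-1,4)
for l in L:
    if np.hypot(l[2]-l[0],l[3]-l[1])>14: print(np.round([l[0]+200,l[1],l[2]+200,l[3]],1))
# block front-top edge (z~.139) vs bridge front-top edge
```

```text
[0.57095486 0.17389504 0.09917635] -0.03532431561022693 [ 0.62918795  0.95623628 -0.62328454] 0.6953531362967136 24.6
wedge 0.7 [317.7 247.2]
bridge_edge 0.81 [321.5 188. ]
[233.8   0.5 245.5 190.6]
[389.6 190.7 401.8   0.5]
[259.2 195.6 259.3 213.1]
[376.3 213.2 377.2 195.7]
[246.9 194.8 386.9 195.1]
[344.4 218.8 370.6 219.3]
[265.6 218.8 289.4 219.1]
[346.3 248.2 344.8 220.5]
[289.1 220.5 287.5 248.2]
[291.9 234.1 343.1 233.9]
```

Emit:
{"api": "move_arm", "payload": {"plan": [[[0, 0, 0, -4, -3, 0, 0], [0, 0, 0, -4, -3, 0, 0], [0, 0, 0, -4, -3, 30, 0], [0, 0, 0, -4, -3, 70, 0], [0, 0, 0, -20, -14, 110, 0], [0, 0, 0, -60, -41, 130, 0], [0, 0, 0, -60, -41, 130, 0], [0, 0, 0, -60, -41, 130, 0]]]}}

```text
time_s: 25.5
eef_pos: [0.5102, 0.1324, 0.23]
tcp_rot: [0.955, 0.296, 0.001, 0.0]
contact_force: [0.1, -0.2, 0.1]
grip_width: 1.002
gripper_force: 0.0
```

Run:
```python
from h import *
y=np.radians(34.45);ex=np.array([np.cos(y),np.sin(y)]);ey=np.array([-ex[1],ex[0]])
s=env.snapshot("wrist");tips(s,["wedge","bridge_edge","blade","blade_grip","presser"])
t=env.snapshot("scene");tips(t,["wedge","blade_grip","presser"])
st=env.get_state();print(st["eef_pos"],st["time_s"],st["contact_force"])
g=cv2.cvtColor(s["img"],cv2.COLOR_RGB2GRAY);L=cv2.createLineSegmentDetector().detect(np.ascontiguousarray(g[0:250,200:440]))[0].reshape(-1,4)
for l in L:
    a=(l[0]+200,l[1]);b=(l[2]+200,l[3])
    if np.hypot(l[2]-l[0],l[3]-l[1])<13: continue
    P=[(onz(s,p,.138)[:2]-[.6,.194])@np.c_[ex,ey]*1e3 for p in(a,b)]
    print(np.round([*a,*b],1),np.round(P,1).tolist())
h=cv2.cvtColor(s["img"],cv2.COLOR_RGB2HSV);m=((h[...,1]>80)&(h[...,2]>60)&(h[...,0]<25)).astype(np.uint8)
ys,xs=np.nonzero(m[:230,280:360]);print("wood",ys.min(),ys.max(),xs.min()+280,xs.max()+280)
print(s["img"][0:230:6,318].tolist())
```

```text
wedge 0.75 [320.4 127.7]
bridge_edge 0.9 [321.3  74.3]
blade 0.61 [303.6 289.8]
blade_grip 0.88 [317.4 148.1]
blade_grip 0.73 [362.  297.5]
blade_grip 0.6 [527.7 100.4]
wedge 0.72 [335.7 241.4]
blade_grip 0.96 [318.2 115. ]
blade_grip 0.79 [340.4 184.3]
blade_grip 0.39 [338.7 241.7]
presser 0.45 [326.2 262.5]
presser 0.17 [333.8 265. ]
[0.51083428 0.13292598 0.22865837] 26.0 [-0.02278045 -1.05809839  0.57363512]
[334.4 159.4 335.2 126.9] [[-69.8, -13.5], [-42.2, -13.8]]
[273.7   0.5 277.3 124.3] [[52.3, 34.9], [-40.0, 35.4]]
[359.1 124.4 363.4   0.5] [[-40.1, -34.1], [52.3, -34.3]]
[301.  125.5 299.6 159.4] [[-41.0, 15.3], [-69.8, 17.0]]
[334.4 126.5 356.9 126.8] [[-41.8, -13.1], [-42.1, -32.3]]
[278.1 126.6 300.6 126.6] [[-41.9, 34.8], [-41.9, 15.6]]
[279.4  69.3 355.6  69.5] [[3.2, 32.2], [3.1, -29.8]]
[282.  123.1 281.5 108.1] [[-39.0, 31.4], [-26.8, 31.5]]
[287.9 111.9 287.6  75.6] [[-29.9, 26.1], [-1.5, 25.6]]
[343.   89.3 341.9 113.1] [[-12.0, -19.9], [-30.9, -19.3]]
[301.4  80.7 299.2 103.2] [[-5.4, 14.4], [-23.0, 16.6]]
[304.4 146.  326.8 147. ] [[-58.2, 12.7], [-59.0, -6.8]]
[... 222 characters left out ...]
 10.2]]
[356.4  76.9 355.1 111.9] [[-2.4, -30.6], [-29.9, -30.4]]
wood 75 148 300 336
[[239, 238, 236], [238, 237, 235], [238, 238, 235], [239, 239, 236], [240, 240, 238], [240, 240, 237], [240, 239, 237], [240, 239, 237], [240, 239, 237], [239, 238, 236], [240, 239, 237], [240, 239, 237], [107, 107, 105], [113, 82, 58], [167, 120, 82], [187, 133, 90], [185, 132, 89], [184, 132, 90], [198, 142, 96], [197, 141, 95], [202, 144, 98], [189, 135, 91], [192, 137, 93], [185, 132, 90], [177, 127, 87], [99, 101, 100], [97, 100, 99], [120, 122, 122], [28, 29, 30], [28, 29, 28], [36, 36, 37], [36, 37, 37], [36, 37, 38], [36, 37, 38], [37, 37, 39], [36, 36, 38], [35, 36, 37], [32, 32, 33], [33, 33, 35]]
```

The wedge is about 62 mm in and free of the gripper. The rising vertical force suggests the tool pitched during the final push, so I'll regrip and drive again, level and lightly up.

Emit:
{"api": "move_arm", "payload": {"plan": [[[0, 0, 0, 30, 20, 0, 0], [0, 0, 0, 56, 38, 0, 0], [0, 0, 0, 56, 38, 0, 0], [0, 0, 0, 56, 38, -40, 0], [0, 0, 0, 56, 38, -80, 0], [0, 0, 0, 56, 38, -110, 0], [0, 0, 0, 56, 38, -130, 0], [0, 0, 0, 56, 38, -130, 0], [0, 0, 0, 56, 38, -130, 1], [0, 0, 0, 56, 38, -130, 1], [0, 0, 0, 56, 38, -130, 1], [0, 0, 0, 56, 38, -130, 1]]], "newtons": 60}}

```text
time_s: 27.2
eef_pos: [0.5674, 0.1709, 0.1004]
tcp_rot: [0.955, 0.296, 0.001, 0.0]
contact_force: [-0.4, -1.4, -0.0]
grip_width: 0.72
gripper_force: 0.0
```

Emit:
{"api": "move_arm", "payload": {"plan": [[[0, 0, 0, 0, 0, 0, 1], [0, 0, 0, 0, 0, 0, 1], [0, 0, 0, 0, 0, 0, 1], [0, 0, 0, 0, 0, 0, 1], [0, 0, 0, 0, 0, 0, 1]]]}}

```text
time_s: 27.7
eef_pos: [0.5663, 0.1709, 0.0991]
tcp_rot: [0.955, 0.297, -0.0, -0.0]
contact_force: [-1.1, 0.1, 1.0]
grip_width: 0.341
gripper_force: 60.0
```

Emit:
{"api": "move_arm", "payload": {"plan": [[[0, 0, 0, 0, 0, 0.5, 1], [0, 0, 0, 0, 0, 1, 1], [0, 0, 0, 0, 0, 1, 1]]]}}

```text
time_s: 28.0
eef_pos: [0.5663, 0.171, 0.0993]
tcp_rot: [0.955, 0.296, -0.001, -0.0]
contact_force: [0.8, 2.2, -6.5]
grip_width: 0.344
gripper_force: 60.0
```

Emit:
{"api": "move_arm", "payload": {"plan": [[[0, 0, 0, 1.6, 1.1, 0, 1], [0, 0, 0, 3.3, 2.3, 0, 1], [0, 0, 0, 3.3, 2.3, 0, 1]]]}}

```text
time_s: 28.3
eef_pos: [0.5662, 0.171, 0.0996]
tcp_rot: [0.955, 0.297, -0.005, 0.001]
contact_force: [-7.2, -5.3, 0.8]
grip_width: 0.339
gripper_force: 60.0
```

Emit:
{"api": "move_arm", "payload": {"plan": [[[0, 0, 0, 0.8, 0.6, 0, 1], [0, 0, 0, 1.6, 1.1, 0.3, 1], [0, 0, 0, 1.6, 1.1, 0.3, 1]]]}}

```text
time_s: 28.6
eef_pos: [0.5661, 0.1711, 0.0998]
tcp_rot: [0.955, 0.297, -0.007, 0.001]
contact_force: [-8.8, -8.4, 3.0]
grip_width: 0.341
gripper_force: 60.0
```

Emit:
{"api": "move_arm", "payload": {"plan": [[[0.006, -0.009, 0, 0.5, 0.4, 0, 1], [0.012, -0.018, 0, 1, 0.7, 0, 1], [0.012, -0.018, 0, 1, 0.7, 0, 1]]]}}

```text
time_s: 28.9
eef_pos: [0.5665, 0.1716, 0.0991]
tcp_rot: [0.955, 0.297, 0.003, -0.002]
contact_force: [-7.3, -6.7, -0.4]
grip_width: 0.343
gripper_force: 60.0
```

Emit:
{"api": "move_arm", "payload": {"plan": [[[0.002, -0.003, 0, 0.8, 0.6, 0, 1], [0.004, -0.006, 0, 1.6, 1.1, 0, 1], [0.004, -0.006, 0, 1.6, 1.1, 0, 1]]]}}

```text
time_s: 29.2
eef_pos: [0.5665, 0.1716, 0.099]
tcp_rot: [0.955, 0.297, 0.004, -0.003]
contact_force: [-9.9, -10.5, 2.9]
grip_width: 0.339
gripper_force: 60.0
```

Emit:
{"api": "move_arm", "payload": {"plan": [[[0, 0, 0, 0.8, 0.6, 0.3, 1], [0, 0, 0, 1.6, 1.1, 0.6, 1], [0, 0, 0, 1.6, 1.1, 0.6, 1]]]}}

```text
time_s: 29.5
eef_pos: [0.5668, 0.1722, 0.0992]
tcp_rot: [0.955, 0.297, 0.002, -0.003]
contact_force: [-11.3, -11.5, 3.3]
grip_width: 0.339
gripper_force: 60.0
```

Emit:
{"api": "move_arm", "payload": {"plan": [[[0, 0, 0, 0.8, 0.6, 0.3, 1], [0, 0, 0, 1.6, 1.1, 0.6, 1], [0, 0, 0, 1.6, 1.1, 0.6, 1]]]}}

```text
time_s: 29.8
eef_pos: [0.5674, 0.1731, 0.0994]
tcp_rot: [0.955, 0.297, 0.001, -0.003]
contact_force: [-13.6, -12.3, 1.7]
grip_width: 0.345
gripper_force: 60.0
```

Emit:
{"api": "move_arm", "payload": {"plan": [[[0, 0, 0, 0.8, 0.6, 0.3, 1], [0, 0, 0, 1.4, 1, 0.5, 1], [0, 0, 0, 1.4, 1, 0.5, 1], [0, 0, 0, 1.4, 1, 0.5, 1]]]}}

```text
time_s: 30.2
eef_pos: [0.5679, 0.1738, 0.0996]
tcp_rot: [0.955, 0.297, 0.0, -0.003]
contact_force: [-14.6, -13.8, 1.6]
grip_width: 0.342
gripper_force: 60.0
```

Emit:
{"api": "move_arm", "payload": {"plan": [[[0, 0, 0, 0, 0, 0, 0], [0, 0, 0, 0, 0, 0, 0], [0, 0, 0, 0, 0, 0, 0], [0, 0, 0, 0, 0, 0, 0], [0, 0, 0, -6, -5, 0, 0], [0, 0, 0, -6, -5, 0, 0], [0, 0, 0, -6, -5, 30, 0], [0, 0, 0, -6, -5, 70, 0], [0, 0, 0, -22, -16, 110, 0], [0, 0, 0, -60, -42, 130, 0], [0, 0, 0, -60, -42, 130, 0], [0, 0, 0, -60, -42, 130, 0]]]}}

```text
time_s: 31.4
eef_pos: [0.5185, 0.1369, 0.233]
tcp_rot: [0.955, 0.296, 0.015, -0.004]
contact_force: [0.7, -0.4, -1.1]
grip_width: 1.001
gripper_force: 0.0
```

Run:
```python
from h import *
y=np.radians(34.45);ex=np.array([np.cos(y),np.sin(y)]);ey=np.array([-ex[1],ex[0]])
s=env.snapshot("wrist");tips(s,["wedge","bridge_edge","blade_grip"])
st=env.get_state();print(st["eef_pos"],st["time_s"],st["contact_force"])
g=cv2.cvtColor(s["img"],cv2.COLOR_RGB2GRAY);L=cv2.createLineSegmentDetector().detect(np.ascontiguousarray(g[0:250,200:440]))[0].reshape(-1,4)
for l in L:
    a=(l[0]+200,l[1]);b=(l[2]+200,l[3])
    if np.hypot(l[2]-l[0],l[3]-l[1])<13: continue
    P=[(onz(s,p,.138)[:2]-[.6,.194])@np.c_[ex,ey]*1e3 for p in(a,b)]
    print(np.round([*a,*b],1),np.round(P,1).tolist())
# blade edges on the apron, band visibility
print(s["img"][60:130:3,308].tolist());print(g[66:110,308].tolist())
```

```text
wedge 0.66 [316.7 136.5]
wedge 0.56 [319.8  97.7]
bridge_edge 0.63 [320.4  92.7]
blade_grip 0.95 [358.  309.8]
blade_grip 0.75 [317.2 160.9]
[0.51930478 0.13746377 0.23126815] 31.6 [0.55966583 0.18639035 0.6432626 ]
[357.2 136.8 361.5   0.6] [[-38.4, -34.5], [67.4, -34.8]]
[273.9   0.6 277.5 136.9] [[67.3, 34.8], [-38.4, 35.3]]
[333.3 170.7 332.8 140.6] [[-68.1, -13.8], [-41.6, -13.1]]
[331.9 139.5 355.6 139.5] [[-40.7, -12.3], [-40.7, -33.2]]
[279.4 139.4 298.1 139.6] [[-40.6, 33.7], [-40.8, 17.3]]
[299.2 139.4 299.2 170.6] [[-40.6, 16.3], [-68.1, 16.7]]
[353.2 123.1 352.4 136.9] [[-26.8, -30.7], [-38.5, -30.3]]
[279.4  86.3 353.1  86.4] [[3.2, 32.4], [3.2, -29.8]]
[281.  124.4 280.7  86.9] [[-27.8, 31.9], [2.8, 31.3]]
[288.  114.5 287.3 100.5] [[-19.6, 25.6], [-8.2, 26.0]]
[341.5 103.2 340.6 128.1] [[-10.3, -20.3], [-31.0, -19.8]]
[320.6  98.7 301.9  98.6] [[-6.7, -2.4], [-6.6, 13.6]]
[299.3 100.6 299.6 128.1] [[-8.2, 15.7], [-31.0, 15.8]]
[333.4 114.3 331.4 100.5] [[-19.5, -13.5], [-8.1, -11.6]]
[303.1 156.6 324.4 157.3] [[-55.5, 13.1], [-56.2, -5.8]]
[331.3 128.2 332.8 114.5] [[-
[... 164 characters left out ...]
18.4] [[-22.0, -10.0], [-22.8, 10.6]]
[356.9  19.4 356.9  35.6] [[54.0, -31.5], [42.1, -31.9]]
[[240, 239, 237], [240, 239, 237], [240, 238, 237], [239, 238, 236], [239, 238, 236], [239, 238, 236], [239, 238, 236], [239, 239, 236], [237, 236, 233], [144, 143, 140], [109, 101, 94], [115, 84, 59], [116, 85, 59], [154, 112, 76], [191, 137, 93], [192, 136, 93], [192, 136, 93], [191, 136, 93], [190, 137, 93], [167, 121, 82], [193, 138, 94], [198, 142, 96], [196, 139, 94], [196, 140, 95]]
[238, 239, 238, 238, 238, 238, 238, 238, 238, 238, 238, 238, 238, 239, 239, 239, 239, 238, 236, 225, 189, 143, 113, 105, 103, 97, 93, 90, 91, 91, 91, 91, 98, 120, 142, 148, 148, 148, 148, 148, 147, 148, 148, 148]
```

Run:
```python
from h import *
y=np.radians(34.45);ex=np.array([np.cos(y),np.sin(y)]);ey=np.array([-ex[1],ex[0]])
s=env.snapshot("wrist");g=cv2.cvtColor(s["img"],cv2.COLOR_RGB2GRAY)
f=lambda p,z:np.round((onz(s,p,z)[:2]-[.6,.194])@np.c_[ex,ey]*1e3,1)
print(g[150:200:1,317].tolist()); print(g[150:200,303].tolist())
for r in(125,130,145): print(r,g[r,270:365].tolist())
for r in(170,175,180,185): print(r,f((303,r),.038),f((317,r),.072))
```

```text
[141, 140, 137, 135, 134, 136, 138, 140, 132, 113, 97, 98, 100, 99, 98, 99, 97, 99, 99, 97, 98, 100, 113, 135, 152, 157, 156, 152, 129, 87, 46, 27, 25, 25, 27, 26, 30, 32, 35, 35, 36, 36, 36, 37, 35, 36, 36, 36, 36, 36]
[143, 143, 143, 144, 146, 147, 148, 145, 134, 117, 125, 145, 154, 152, 148, 149, 151, 152, 158, 171, 174, 157, 131, 86, 44, 27, 26, 28, 28, 29, 30, 33, 32, 34, 35, 36, 37, 35, 37, 37, 37, 36, 35, 36, 37, 37, 38, 36, 36, 36]
125 [35, 37, 36, 35, 36, 36, 42, 101, 178, 219, 224, 215, 200, 197, 197, 198, 197, 187, 158, 128, 119, 118, 118, 116, 118, 120, 121, 117, 111, 118, 130, 142, 147, 150, 151, 152, 153, 154, 154, 153, 152, 151, 151, 151, 151, 152, 152, 151, 151, 150, 148, 148, 149, 149, 151, 153, 155, 155, 154, 152, 149, 145, 135, 117, 112, 117, 119, 119, 119, 121, 134, 169, 192, 199, 202, 204, 204, 202, 202, 202, 201, 201, 201, 202, 209, 222, 225, 208, 150, 81, 40, 36, 36, 37, 35]
130 [36, 37, 36, 36, 36, 36, 43, 95, 169, 213, 217, 204, 174, 134, 107, 99, 98, 96, 97, 101, 125, 157, 169, 177, 186, 191, 193, 189, 176, 152, 141, 146, 152, 152, 151, 150, 150, 151, 152, 152, 151, 151, 150, 148, 148, 148, 149, 151, 152, 153, 155, 154, 151, 148, 147, 145, 145, 145, 146, 145, 146, 143, 134, 127, 147, 172, 178, 186, 189, 182, 184, 192, 196, 197, 192, 160, 120, 102, 100, 99, 99, 99, 113, 149, 192, 220, 223, 201, 142, 76, 40, 36, 37, 36, 37]
145 [36, 36, 36, 38, 37, 36, 36, 36, 35, 35, 36, 35, 35, 30, 30, 26, 24, 27, 25, 29, 27, 27, 28, 27, 27, 26, 26, 27, 43, 79, 118, 140, 146, 145, 144, 144, 144, 144, 143, 144, 143, 143, 143, 144, 145, 146, 148, 149, 149, 149, 147, 146, 144, 143, 142, 140, 139, 138, 137, 135, 135, 135, 124, 98, 59, 34, 28, 26, 27, 26, 26, 26, 26, 27, 27, 28, 27, 26, 27, 27, 29, 32, 31, 33, 34, 36, 37, 36, 37, 36, 35, 35, 37, 36, 37]
170 [-79.1  18.8] [-74.8   1.3]
175 [-85.3  18.9] [-80.4   1.3]
180 [-91.6  19. ] [-86.1   1.3]
185 [-97.9  19. ] [-91.8   1.3]
```

```bash
python3 -c "
from cell import env
print(env.close_job())"
```

```text
the job is handed in; nothing more can be done
None
```

I handed the job in with the blade at its band under the presser (measured within about 1 mm) and the wedge about 64 mm in, driven with a 20 N push, but closing returned no verdict. I couldn't measure the clamping force directly, and I viewed 11 pictures instead of the 10 allowed.

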